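# Set the recipe tablet for the cook at the board

### The arm

A 7-joint arm with a two-finger parallel gripper is mounted at the origin on a cart in front of the work surface, level with it; the furniture and walls round the work are solid. World frame = base frame: x ahead of the robot, y to its left, z up, the work surface at z = 0. Lengths are in mm, angles in rad, forces in N, time in s.
With the tool pointing down it reaches from about 400 to 875 mm from the base axis. Payload 4.4 kg.
Tool frame: the origin (TCP) lies at the very end of the fingers, on their centre line; the grasp point (between the pads) lies 19 mm behind it; y points along the fingers, x is the direction in which the jaws open and shut, and the axes are right-handed (so a half turn about y gives the same grasp; the last joint's range is limited). The gripper opens to 85 mm and grips with 20 to 120 N. Pads are 22 mm wide; open, the fingers measure 114 mm over their backs; the gripper's body (76 mm by 85 mm) begins 54 mm behind the grasp point. The pads swing forward as they close: fully open they stand 13 mm farther back than shut.
Start: joints at [-1.17, 0.628, 0.038, 1.517, -0.027, 0.996, -0.02], TCP at [292.5, 580.484, 231.313] pointing down, gripper open.
Joint ranges: [-3.06, 3.06], [-0.37, 2.12], [-1.25, 1.32], [0.18, 2.47], [-1.1, 4.24], [0.23, 1.98], [-2.94, 2.94]. Speed limits (rad/s): [2.57, 2.57, 3.14, 3.14, 3.14, 3.14, 3.14].

### API

Orientations are given as [roll, pitch, yaw] about the fixed x, y, z axes, in that order (R = Rz(yaw) Ry(pitch) Rx(roll)).
In Python, from cell import readout, eyes, finish_job gives the robot as it stands. The module is installed in compiled form; this text tells all that it offers.
- The arm moves only by the tool apply_moves, never from a script. Its argument "commands" is a list that holds one entry, the list of rows, each a list of 6 numbers: the shift along the tool's x, y, z in units of 0.04 m (1.0 is 0.04 m), then the turn, a rotation vector about the tool's x, y, z in units of 5 degrees (1.0 is 5 degrees). A call has 1 to 8 rows; each row shifts and turns the pose as measured when the row begins, along the tool's axes as they then stand; what a row does not reach is not made up. A row lasts 1/12 s, in which the tool goes at most 41.7 mm and 7.16 degrees, less where a joint would pass 70% of its speed; a pose out of reach is approached as far as the arm can. A call with a number of a shift or a turn outside -1 to 1 is refused whole. A call with a gripper value outside its range is refused whole. "claw" is the finger opening in mm, from 0 to 85.4, set as the call begins (left out, the last holds). The fingers move at their own pace and stop on an object; the grip force is fixed at half the most. Time passes only in rows, so rows that do not move let the fingers close. It gives the time, the measured TCP pose, the force and the opening at its end, in the units of the state.
- readout.read_state(): the state, without advancing time (a new reading comes with each control period).
- eyes.get_image(name): name is "side" or "top"; returns a dict with "image" (384x512x3 uint8, red, green, blue), "mtx" (3x3 intrinsics, pixels), "rvec" (rotation vector, rad) and "tvec" (3), from world to camera coordinates, as OpenCV has them. Camera axes: x right, y down, z forward; pixel columns grow to the right and rows downward; lengths in mm; the calibration is good to about 2 mm. A picture is of the moment at which its call begins. There is no depth.
- finish_job(): hands the job in, once; it reports no verdict.
The state is a dict: "clock": time; "qpos": joint angles; "qd": joint speeds; "tau": joint torques, N m; "eef_pos": TCP position; "tool_rot": TCP orientation; "force": force on the tool from outside, world axes, zero at the start; "torque": the same for the moment, N m; "width": finger opening in mm.
Only numpy, scipy, OpenCV 4.12 (cv2) and the standard library are available. Lean on these libraries where they do the work, as an engineer would, in place of code of your own. Each camera call takes 0.05 s, during which the arm holds its last target. There are 200 camera calls.

### The job

Turn the recipe tablet on its swivel stand so that its screen faces the middle of the wooden chopping board, and raise the screen from lying almost flat until it stands at 45 degrees, half-way between flat and upright. The stand's tilt is springy and springs back when let go, so make sure that it still stands at 45 degrees with nothing touching it. Push gently, and leave the canister, the tin, the mug and the lime where they are.

Things in the scene. Friction and masses are not known exactly. Their poses are not given: they have to be found in the camera images.
- stand: Fixed dark steel foot of the tablet stand, a disc 150 mm across and 14 mm high, with an aluminium column; it cannot slide or tip. Origin: centre of its underside, on the worktop; the vertical swivel axis passes through it. A fork at the top of the column carries the level tilt hinge, 125 mm above the worktop, crossing the swivel axis.
- tablet: Black tablet in its holder, a bright recipe page on its face. Origin: where tilt hinge and swivel axis cross, 125 mm above the stand's origin. z is the screen's outward normal (angle from vertical = tilt: 0 flat, 1.57 upright), y lies along the level tilt hinge, -x points to the lower edge: the screen faces the level part of -x. Slab: x -75 to 75, y -110 to 110, z 12 to 22 mm. Starts nearly flat.
- ledge (a point): Middle of the aluminium ledge along the tablet's lower edge, at (-78, 0, 21) mm in the tablet's axes. The ledge fills x -81 to -75, y -100 to 100, z 12 to 30 mm: it stands 8 mm proud of the screen. Pressing down on the screen just inside the ledge raises the screen; pressing near the upper edge flattens it.
- screen (a point): Middle of the screen surface, at (0, 0, 22) mm in the tablet's axes. Tilt hinge: slips at about 0.3 N m, from 0 to 1.3 rad; the holder on it is springy, about 1.3 N m per rad, so that when let go the screen springs back (raised or flattened) by some 0.1 to 0.35 rad, then stays. How far differs from one start to another with the unseen balance of the tablet.
- swivel (a joint): Swivel angle of the column about the vertical, rad, positive anticlockwise seen from above; zero follows the foot's own yaw, so it is good for differences only. Range 2.4 either way; it needs about 0.3 N m, stays where it is left, and turns when a side edge of the tablet is pushed level, near the ledge. It starts with the screen facing roughly the robot.
- board: Wooden chopping board, 230 x 340 x 20 mm, fixed, flat on the worktop to the left or to the right of the stand. Origin: middle of its underside.
- canister: White lidded canister, 107 mm across, 150 mm high, loose, on the other side of the stand from the board; bystander. Origin: centre of its underside.
- tin: Green-labelled tin, 57 mm across, 72 mm high, loose, near the front; bystander. Origin: centre of its underside.
- mug: Striped mug, 86 mm across with a handle (120 mm over all), 90 mm high, loose, near the front; bystander. Origin: on its underside.
- lime_mid (a point): Centre of a green lime, 54 x 48 x 48 mm, that lies loose on the board; bystander.

How it is judged:
By the outcome, as a careful person would: the job done as asked, in the order asked, and still so for the second after the job is handed in, with the robot touching nothing.
It also fails if it takes over 64 s, if anything falls off the work surface, if the arm or the gripper's body presses on something with over 40 N, if the wrist force passes 120 N, or if a joint passes its speed limit or range.

## Working session

There is one attempt and no reset: what is moved stays moved. The work goes in short steps, Python scripts to look and compute and a tool call to move; the robot and the scene stay as the last step left them, time stands still between calls to the robot, and variables do not carry over. Pictures are saved under pics/ and viewed, about 8 in all and at most 12, crops included, and the job is handed in when it is done.

Besides the shell and the picture viewer there is one more tool, called after "Request:" by a JSON object that holds its "fn" and its "kwargs". apply_moves: Moves the arm, as the interface text tells. Shifts and turns lie within -1 to 1; 1 stands for 0.04 m of shift or 5 degrees of turn. Its arguments: {"type":"object","properties":{"commands":{"type":"array"},"claw":{"type":"number"}},"required":["commands"]}

```bash
mkdir -p pics; cat > h.py <<'E'
import numpy as np, cv2
from cell import readout, eyes, finish_job
def cam(n):
    d=eyes.get_image(n); R,_=cv2.Rodrigues(np.array(d["rvec"],float)); d["R"]=R; d["t"]=np.array(d["tvec"],float).ravel(); d["K"]=np.array(d["mtx"],float); return d
def ray(d,u,v):
    r=d["R"].T@np.linalg.inv(d["K"])@np.array([u,v,1.]); return -d["R"].T@d["t"], r/np.linalg.norm(r)
def onz(d,u,v,z):
    o,r=ray(d,u,v); return o+r*(z-o[2])/r[2]
def tri(d1,p1,d2,p2):
    o1,r1=ray(d1,*p1); o2,r2=ray(d2,*p2)
    s=np.linalg.lstsq(np.c_[r1,-r2],o2-o1,rcond=None)[0]; a=o1+s[0]*r1; b=o2+s[1]*r2
    return (a+b)/2, np.linalg.norm(a-b)
def proj(d,P):
    return cv2.projectPoints(np.array(P,float).reshape(-1,3),cv2.Rodrigues(d["R"])[0],d["t"],d["K"],None)[0].reshape(-1,2)
def save(d,n,crop=None):
    im=d["image"][:,:,::-1]
    if crop: a,b,c,e=crop; im=im[b:e,a:c]; 
    f=min(800/im.shape[1],600/im.shape[0]); cv2.imwrite("pics/"+n,cv2.resize(im,None,fx=f,fy=f,interpolation=cv2.INTER_CUBIC))
E
python3 - <<'E'
from h import *
for n in("top","side"):
    d=cam(n); save(d,n+"0.png"); np.savez(n+"0.npz",**{k:d[k] for k in("image","R","t","K")}); print(n,ray(d,256,192))
print(readout.read_state())
E
```

```text
top (array([ 267.79910527,   36.6258115 , 1320.33898696]), array([ 0.16251974, -0.01503225, -0.98659078]))
side (array([ 248.03591005, 1325.33800093,  903.14403945]), array([ 0.16938785, -0.84397239, -0.50893846]))
{'clock': 0.1, 'qpos': array([-1.1697858 ,  0.62922452,  0.03844531,  1.51824972, -0.02698535,
        0.99628883, -0.0200059 ]), 'qd': array([ 0.00075092, -0.00345529, -0.00014958, -0.00290135, -0.00021649,
        0.00049582, -0.00086539]), 'tau': array([ 2.43707087e-03, -5.64547849e+01,  1.23041790e+00, -1.93979502e+01,
        1.13274917e-02,  5.44193317e-03, -2.76936191e-06]), 'eef_pos': array([292.25794699, 579.9823252 , 230.50576846]), 'tool_rot': array([-1.57082345,  0.00165224,  1.10398782]), 'force': array([ 0.35305257,  0.14404582, -0.32891278]), 'torque': array([6.80161651e-02, 6.22343200e-05, 5.76564036e-02]), 'width': 85.22910619150524}
```

View pics/top0.png

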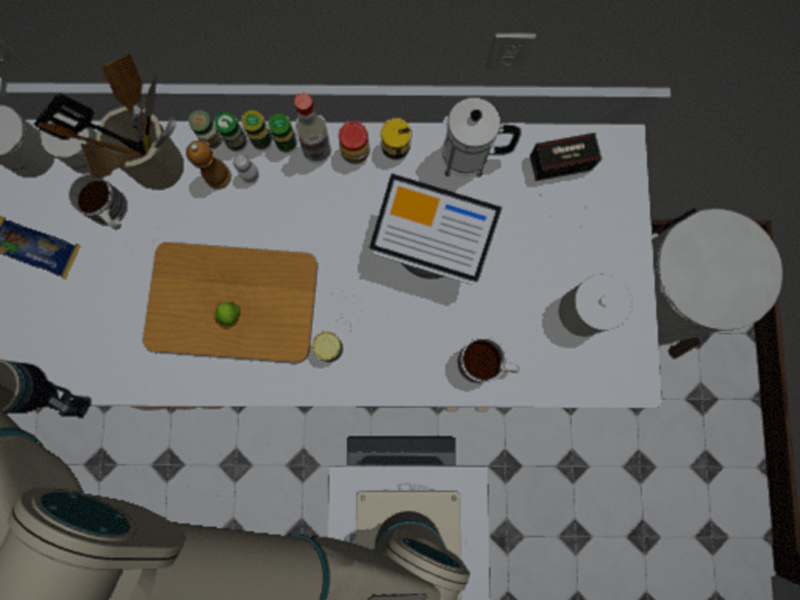

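View pics/side0.png

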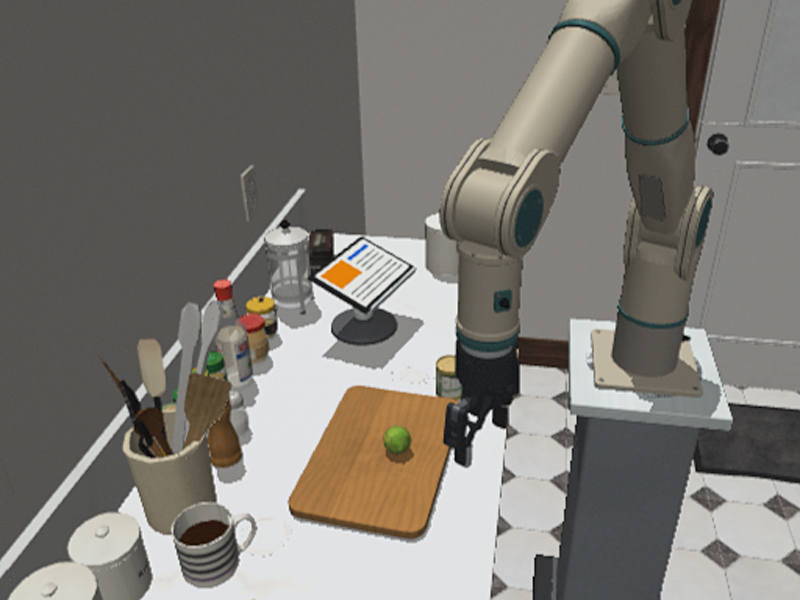

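The top view shows the tablet page with corners near (393,176), (501,208), (481,280) and (371,248) in the enlarged picture. The board is on the left, centred near (232,302), with the lime at (228,313), the tin at (327,346), the mug at (482,360) and the canister at (600,303). In the side view the tablet is near (362,273), and its foot is at (364,326).

```bash
cat >> h.py <<'E'
def quad(d,seed,win=60,thr=None):
    """outer corners of bright page around seed px, subpixel via minAreaRect/approxPoly"""
    g=cv2.cvtColor(d["image"],cv2.COLOR_RGB2HSV)[:,:,2]; m=(g>(thr or 90)).astype(np.uint8)*255
    w=np.zeros_like(m); u,v=map(int,seed); w[max(0,v-win):v+win,max(0,u-win):u+win]=255; m&=w
    cs,_=cv2.findContours(m,cv2.RETR_EXTERNAL,cv2.CHAIN_APPROX_NONE)
    c=[c for c in cs if cv2.pointPolygonTest(c,(float(u),float(v)),False)>=0]
    if not c: return None
    c=max(c,key=cv2.contourArea); h=cv2.convexHull(c)
    for e in np.arange(.01,.15,.005):
        q=cv2.approxPolyDP(h,e*cv2.arcLength(h,True),True)
        if len(q)==4: return q.reshape(4,2).astype(float), cv2.contourArea(c)
    return None
E
python3 - <<'E'
from h import *
L={n:dict(np.load(n+"0.npz")) for n in("top","side")}
T,S=L["top"],L["side"]
s=1/1.5625
print("page top",quad(T,(436*s,228*s)))
print("page side",quad(S,(362*s,273*s)))
tc=[(393,176),(501,208),(481,280),(371,248)]; sc=[(310,277),(362,237),(415,268),(365,310)]
for a,b in zip(tc,sc): print("corner",tri(T,np.array(a)*s,S,np.array(b)*s))
hsv=cv2.cvtColor(T["image"],cv2.COLOR_RGB2HSV)
m=((hsv[:,:,0]>8)&(hsv[:,:,0]<25)&(hsv[:,:,1]>90)&(hsv[:,:,2]>60)).astype(np.uint8)
m[:,:90]=0;m[:,210:]=0;m[:150]=0;m[240:]=0
m=cv2.morphologyEx(m,cv2.MORPH_CLOSE,np.ones((21,21)))
c=max(cv2.findContours(m,cv2.RETR_EXTERNAL,cv2.CHAIN_APPROX_NONE)[0],key=cv2.contourArea)
r=cv2.minAreaRect(c);print("board",onz(T,*r[0],20),[onz(T,*p,20)[:2].round() for p in cv2.boxPoints(r)])
# foot in side
g=cv2.cvtColor(S["image"],cv2.COLOR_RGB2GRAY)
for p,z in(((331,327),14),((397,327),14),((364,309),14),((364,342),0)): print("foot",onz(S,p[0]*s,p[1]*s,z).round())
for n,p,z in(("tin",(327,346),72),("mug",(482,360),90),("can",(600,303),150)): print(n,onz(T,p[0]*s,p[1]*s,z).round())
E
```

```text
page top (array([[338.,  85.],
       [338., 204.],
       [219., 204.],
       [219.,  85.]]), 12979.0)
page side (array([[290., 114.],
       [290., 233.],
       [171., 233.],
       [188., 123.]]), 11310.5)
corner (array([697.68157055,  32.860363  , 162.17497481]), np.float64(1.6523658045138396))
corner (array([ 634.72278966, -170.7239411 ,  162.57184886]), np.float64(0.2596563994349185))
corner (array([ 506.1886816 , -138.29510303,  108.95577092]), np.float64(2.0654440935783147))
corner (array([570.00915217,  74.80013254, 118.10200442]), np.float64(5.193024399296438))
board [476.01039419 349.20253204  20.        ] [array([377., 540.]), array([606., 538.]), array([577., 153.]), array([350., 166.])]
foot [675.  -9.  14.]
foot [529. -32.  14.]
foot [619. -96.  14.]
foot [593.  18.   0.]
tin [382. 160.  72.]
mug [ 354. -140.   90.]
can [ 457. -353.  150.]
```

```bash
cat >> h.py <<'E'
def page(d,seed):
    g=cv2.cvtColor(d["image"],cv2.COLOR_RGB2HSV)[:,:,2]; u,v=map(int,seed)
    for thr in range(80,230,10):
        m=(g>thr).astype(np.uint8); m=cv2.morphologyEx(m,cv2.MORPH_CLOSE,np.ones((2,2)))
        n,lab,st,_=cv2.connectedComponentsWithStats(m,connectivity=4)
        w=lab[v-4:v+5,u-4:u+5]; w=w[w>0]
        if len(w)==0: continue
        k=np.bincount(w).argmax()
        if st[k,4]<6000:
            c=max(cv2.findContours((lab==k).astype(np.uint8),cv2.RETR_EXTERNAL,cv2.CHAIN_APPROX_NONE)[0],key=cv2.contourArea)
            h=cv2.convexHull(c)
            for e in np.arange(.01,.15,.005):
                q=cv2.approxPolyDP(h,e*cv2.arcLength(h,True),True)
                if len(q)==4: return q.reshape(4,2).astype(float),thr,st[k,4]
    return None
E
python3 - <<'E'
from h import *
L={n:dict(np.load(n+"0.npz")) for n in("top","side")}
T,S=L["top"],L["side"]; s=1/1.5625
print(page(T,(436*s,228*s))); print(page(S,(362*s,273*s)))
b=[onz(T,a*s,c*s,20)[:2] for a,c in((154,242),(318,252),(310,362),(143,351))]
print("board",np.mean(b,0),np.round(b), [np.linalg.norm(b[i]-b[i-1]).round() for i in range(4)])
# dark foot in side view
g=cv2.cvtColor(S["image"],cv2.COLOR_RGB2HSV)[:,:,2]
m=np.zeros_like(g); m[195:222,205:262]=(g[195:222,205:262]<70)
n,lab,st,ce=cv2.connectedComponentsWithStats(m); k=1+st[1:,4].argmax(); print(st[k])
im=S["image"][150:225,190:275,::-1]; im2=T["image"][105:190,225:330,::-1]
a=cv2.resize(im,None,fx=4.6,fy=4.6,interpolation=cv2.INTER_CUBIC); c=cv2.resize(im2,(395,345),interpolation=cv2.INTER_CUBIC)
cv2.imwrite("pics/crop1.png",np.hstack([a[:345],c]))
mug=None
E
```

```text
(array([[253., 116.],
       [317., 135.],
       [304., 177.],
       [241., 157.]]), 80, np.int32(2995))
(array([[232., 155.],
       [261., 171.],
       [235., 196.],
       [204., 178.]]), 200, np.int32(1266))
board [478.34173566 363.93209105] [[602. 531.]
 [583. 188.]
 [354. 199.]
 [375. 538.]] [np.float64(228.0), np.float64(343.0), np.float64(229.0), np.float64(340.0)]
[212 198  42  23 562]
```

View pics/crop1.png

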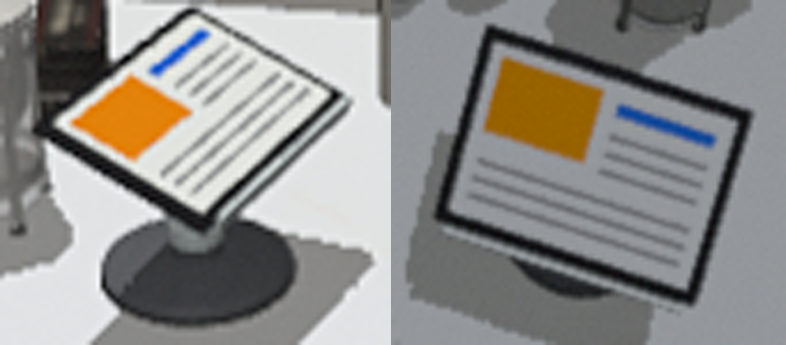

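```bash
cat >> h.py <<'E'
def plane(P):
    """corners TL,TR,BR,BL -> facing angle(deg), tilt(rad), centre, axis xy"""
    P=np.array(P); y=(P[0]-P[1])+(P[3]-P[2]); x=(P[0]-P[3])+(P[1]-P[2])
    n=np.cross(x,y); n/=np.linalg.norm(n); n*=np.sign(n[2]); c=P.mean(0)
    yy=y[:2]/np.linalg.norm(y[:2])
    f=np.array([-yy[1],yy[0]])   # facing = -x_level ; x = y cross z
    t=np.arctan2(n[:2]@f,n[2])
    return np.degrees(np.arctan2(f[1],f[0])),t,c,c[:2]-22*np.sin(t)*f
E
python3 - <<'E'
from h import *
L={n:dict(np.load(n+"0.npz")) for n in("top","side")}
T,S=L["top"],L["side"]
tc=[(253,116),(317,135),(304,177),(241,157)]; sc=[(204,178),(232,155),(261,171),(235,196)]
r=[tri(T,a,S,b) for a,b in zip(tc,sc)]
for q in r: print(q[0].round(1),round(q[1],1))
P=[q[0] for q in r]; print(plane(P),[np.linalg.norm(P[i]-P[i-1]).round() for i in range(4)])
f=onz(S,233.2,208.8,7);print("foot",f)
for ax in (f[:2],plane(P)[3]):
  d=np.array([478.3,363.9])-ax; print("target dir",np.degrees(np.arctan2(d[1],d[0])),np.linalg.norm(d))
E
```

```text
[684.2  28.  159.3] 6.2
[ 631.7 -161.3  154. ] 0.1
[ 516.  -125.6  115.9] 6.9
[571.2  63.7 121.3] 1.5
(np.float64(164.12481594234038), np.float64(0.30826172112628575), array([600.77156866, -48.82913134, 137.62660437]), array([607.19184926, -50.65499036])) [np.float64(125.0), np.float64(197.0), np.float64(127.0), np.float64(197.0)]
foot [604.21109475 -34.07213365   7.        ]
target dir 107.55641751612092 417.4151685549637
target dir 107.27131410595652 434.1301058866172
```

The board measures 228 x 341 mm with its centre at (478,364). The stand axis is near (606,-45). The screen faces about 164° and should face about 107°, so it needs roughly 57° clockwise. The finger will go to the right-hand edge near the ledge.

```bash
cat >> h.py <<'E'
def plan(target,yaw,n,p=None,yw=None):
    """straight line to world target with final yaw(deg), n rows: print rows in tool units"""
    s=readout.read_state(); p=np.array(s["eef_pos"]) if p is None else np.array(p,float)
    yw=np.degrees(s["tool_rot"][2]) if yw is None else yw
    d=(np.array(target,float)-p)/n; dy=((yaw-yw+180)%360-180)/n
    for i in range(n):
        a=np.radians(yw+i*dy); x=np.array([np.cos(a),np.sin(a),0]); z=np.array([-np.sin(a),np.cos(a),0])
        print(np.round([d@x/40,-d[2]/40,d@z/40,0,-dy/5,0],2).tolist(),end=",")
    print()
E
python3 -c "
from h import *
plan((480,200,265),24,12)"
```

```text
[-0.53, -0.07, -0.71, 0.0, 0.65, 0.0],[-0.49, -0.07, -0.73, 0.0, 0.65, 0.0],[-0.45, -0.07, -0.76, 0.0, 0.65, 0.0],[-0.4, -0.07, -0.79, 0.0, 0.65, 0.0],[-0.36, -0.07, -0.81, 0.0, 0.65, 0.0],[-0.31, -0.07, -0.83, 0.0, 0.65, 0.0],[-0.26, -0.07, -0.84, 0.0, 0.65, 0.0],[-0.21, -0.07, -0.86, 0.0, 0.65, 0.0],[-0.17, -0.07, -0.87, 0.0, 0.65, 0.0],[-0.12, -0.07, -0.88, 0.0, 0.65, 0.0],[-0.07, -0.07, -0.88, 0.0, 0.65, 0.0],[-0.02, -0.07, -0.88, 0.0, 0.65, 0.0],
```

Request:
{"fn": "apply_moves", "kwargs": {"commands": [[[-0.53,-0.1,-0.71,0,0.65,0],[-0.49,-0.1,-0.73,0,0.65,0],[-0.45,-0.1,-0.76,0,0.65,0],[-0.4,-0.1,-0.79,0,0.65,0],[-0.36,-0.1,-0.81,0,0.65,0],[-0.31,-0.1,-0.83,0,0.65,0],[-0.26,-0.1,-0.84,0,0.65,0],[-0.21,-0.1,-0.86,0,0.65,0]]], "claw": 0}}

```text
clock: 0.77
eef_pos: [412.8, 324.2, 257.1]
tool_rot: [-1.566, 0.01, 0.649]
force: [1.4, -0.2, -0.0]
width: -0.0
```

```bash
python3 -c "
from h import *
plan((506,-178,250),17,14)"
```

```text
[-0.41, 0.01, -0.82, 0.0, 0.29, 0.0],[-0.39, 0.01, -0.83, 0.0, 0.29, 0.0],[-0.37, 0.01, -0.83, 0.0, 0.29, 0.0],[-0.35, 0.01, -0.84, 0.0, 0.29, 0.0],[-0.33, 0.01, -0.85, 0.0, 0.29, 0.0],[-0.3, 0.01, -0.86, 0.0, 0.29, 0.0],[-0.28, 0.01, -0.87, 0.0, 0.29, 0.0],[-0.26, 0.01, -0.87, 0.0, 0.29, 0.0],[-0.24, 0.01, -0.88, 0.0, 0.29, 0.0],[-0.22, 0.01, -0.89, 0.0, 0.29, 0.0],[-0.19, 0.01, -0.89, 0.0, 0.29, 0.0],[-0.17, 0.01, -0.9, 0.0, 0.29, 0.0],[-0.15, 0.01, -0.9, 0.0, 0.29, 0.0],[-0.13, 0.01, -0.9, 0.0, 0.29, 0.0],
```

Request:
{"fn": "apply_moves", "kwargs": {"commands": [[[-0.41,0,-0.82,0,0.29,0],[-0.39,0,-0.83,0,0.29,0],[-0.37,0,-0.83,0,0.29,0],[-0.35,0,-0.84,0,0.29,0],[-0.33,0,-0.85,0,0.29,0],[-0.3,0,-0.86,0,0.29,0],[-0.28,0,-0.87,0,0.29,0]]]}}

```text
clock: 1.35
eef_pos: [459.4, 60.6, 256.9]
tool_rot: [-1.568, 0.009, 0.461]
force: [1.4, 0.6, -1.1]
width: -0.0
```

Request:
{"fn": "apply_moves", "kwargs": {"commands": [[[-0.26,0,-0.87,0,0.29,0],[-0.24,0,-0.88,0,0.29,0],[-0.22,0,-0.89,0,0.29,0],[-0.19,0,-0.89,0,0.29,0],[-0.17,0,-0.9,0,0.29,0],[-0.15,0,-0.8,0,0.29,0],[-0.13,0,-0.6,0,0.29,0],[0,0,0,0,0,0]]]}}

```text
clock: 2.02
eef_pos: [494.5, -197.3, 255.9]
tool_rot: [-1.574, 0.012, 0.264]
force: [-0.7, -1.4, -0.4]
width: -0.2
```

Request:
{"fn": "apply_moves", "kwargs": {"commands": [[[0,0.9,0,0,0,0],[0.1,0.9,0,0,0,0],[0.1,0.9,0,0,0,0],[0.1,0.8,0,0,0,0],[0.1,0.4,0.1,0,0,0],[0,0.1,0.1,0,0,0],[0,0,0,0,0,0]]]}}

```text
clock: 2.6
eef_pos: [507.8, -187.6, 89.8]
tool_rot: [-1.575, 0.009, 0.259]
force: [-0.1, -0.8, 0.2]
width: 0.1
```

```bash
python3 - <<'E'
from h import *
p=readout.read_state()["eef_pos"]; print(p)
T,S=cam("top"),cam("side")
ims=[]
for d,(a,b,c,e) in((T,(215,90,345,220)),(S,(180,130,310,260))):
    im=d["image"].copy(); q=proj(d,[p])[0]; print(q); cv2.circle(im,tuple(np.int32(q.round())),1,(255,0,0),-1)
    ims.append(cv2.resize(im[b:e,a:c,::-1],(400,400),interpolation=cv2.INTER_CUBIC))
cv2.imwrite("pics/c2.png",np.hstack(ims))
E
```

```text
[ 507.77762574 -187.59200467   89.82819563]
[323.04158477 180.31084058]
[267.20032636 169.77169967]
```

View pics/c2.png

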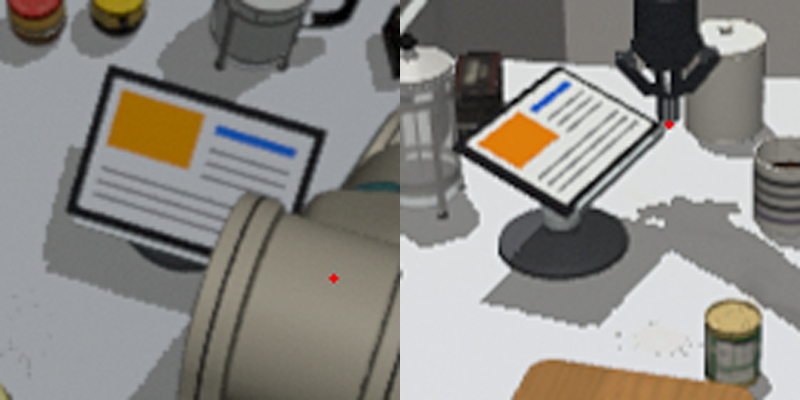

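```bash
cat >> h.py <<'E'
def rows(W,yaw=None,p=None):
    s=readout.read_state(); p=np.array(s["eef_pos"]) if p is None else p; a=s["tool_rot"][2] if yaw is None else yaw
    x=np.array([np.cos(a),np.sin(a),0]); z=np.array([-np.sin(a),np.cos(a),0])
    for w in W:
        d=np.array(w)-p; p=np.array(w); print(np.round([d@x/40,-d[2]/40,d@z/40,0,0,0],2).tolist(),end=",")
    print()
E
python3 - <<'E'
from h import *
ax=np.array([606,-45.])
def w(th,lx,ly,z=92):
    a=np.radians(th); return [*(ax+lx*np.array([np.cos(a),np.sin(a)])+ly*np.array([-np.sin(a),np.cos(a)])),z]
W=[w(-16,-60,-145),w(-16,-60,-128)]+[w(t,-60,-125) for t in np.arange(-19.5,-67,-3.5)]
print(np.round(W[::3])); rows(W)
E
```

```text
[[ 508. -168.   92.]
 [ 502. -137.   92.]
 [ 487. -116.   92.]
 [ 476.  -93.   92.]
 [ 469.  -69.   92.]
 [ 467.  -43.   92.]]
[0.12, -0.01, 0.51, 0.0, 0.0, 0.0],[0.22, -0.0, 0.36, 0.0, 0.0, 0.0],[-0.07, -0.0, 0.24, 0.0, 0.0, 0.0],[-0.1, -0.0, 0.19, 0.0, 0.0, 0.0],[-0.09, -0.0, 0.19, 0.0, 0.0, 0.0],[-0.08, -0.0, 0.2, 0.0, 0.0, 0.0],[-0.06, -0.0, 0.2, 0.0, 0.0, 0.0],[-0.05, -0.0, 0.21, 0.0, 0.0, 0.0],[-0.04, -0.0, 0.21, 0.0, 0.0, 0.0],[-0.03, -0.0, 0.21, 0.0, 0.0, 0.0],[-0.01, -0.0, 0.21, 0.0, 0.0, 0.0],[-0.0, -0.0, 0.21, 0.0, 0.0, 0.0],[0.01, -0.0, 0.21, 0.0, 0.0, 0.0],[0.02, -0.0, 0.21, 0.0, 0.0, 0.0],[0.04, -0.0, 0.21, 0.0, 0.0, 0.0],[0.05, -0.0, 0.21, 0.0, 0.0, 0.0],
```

Request:
{"fn": "apply_moves", "kwargs": {"commands": [[[0.12,0,0.26,0,0,0],[0.05,0,0.25,0,0,0],[0.12,0,0.18,0,0,0],[0.1,0,0.18,0,0,0],[-0.07,0,0.22,0,0,0],[-0.1,0,0.19,0,0,0],[-0.09,0,0.19,0,0,0]]]}}

```text
clock: 3.28
eef_pos: [503.1, -132.5, 97.8]
tool_rot: [-1.592, -0.005, 0.255]
force: [1.4, -2.6, 0.6]
width: -0.2
```

```bash
python3 - <<'E'
from h import *
ax=np.array([606,-45.])
def w(th,lx,ly,z=92):
    a=np.radians(th); return [*(ax+lx*np.array([np.cos(a),np.sin(a)])+ly*np.array([-np.sin(a),np.cos(a)])),z]
print(readout.read_state()["eef_pos"],readout.read_state()["force"])
rows([w(t,-60,-124) for t in np.arange(-26,-66,-5)])
E
```

```text
[ 503.12939752 -132.53448237   97.82248001] [ 1.37813556 -2.62027123  0.60501954]
[-0.12, 0.15, 0.09, 0.0, 0.0, 0.0],[-0.11, -0.0, 0.28, 0.0, 0.0, 0.0],[-0.08, -0.0, 0.29, 0.0, 0.0, 0.0],[-0.06, -0.0, 0.29, 0.0, 0.0, 0.0],[-0.03, -0.0, 0.3, 0.0, 0.0, 0.0],[-0.01, -0.0, 0.3, 0.0, 0.0, 0.0],[0.02, -0.0, 0.3, 0.0, 0.0, 0.0],[0.05, -0.0, 0.3, 0.0, 0.0, 0.0],
```

Request:
{"fn": "apply_moves", "kwargs": {"commands": [[[-0.12,0.1,0.2,0,0,0],[-0.1,0,0.28,0,0,0],[-0.08,0,0.29,0,0,0],[-0.06,0,0.29,0,0,0],[-0.03,0,0.3,0,0,0],[-0.01,0,0.25,0,0,0]]]}}

```text
clock: 3.78
eef_pos: [468.8, -71.9, 94.1]
tool_rot: [-1.597, -0.008, 0.252]
force: [-1.2, -2.6, 0.6]
width: -0.0
```

```bash
python3 - <<'E'
from h import *
p=readout.read_state()["eef_pos"]; print(p,readout.read_state()["force"])
T,S=cam("top"),cam("side")
ims=[]
for d,(a,b,c,e) in((T,(215,90,345,220)),(S,(180,130,310,260))):
    im=d["image"].copy()
    ims.append(cv2.resize(im[b:e,a:c,::-1],(400,400),interpolation=cv2.INTER_CUBIC))
cv2.imwrite("pics/c3.png",np.hstack(ims))
E
```

```text
[468.82384703 -71.86353224  94.12576118] [-1.16413734 -2.57058116  0.56457342]
```

View pics/c3.png

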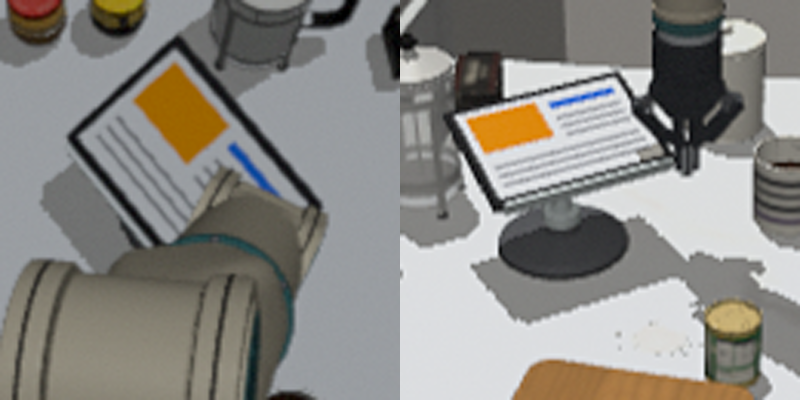

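Request:
{"fn": "apply_moves", "kwargs": {"commands": [[[0.03,0,0.25,0,0,0],[0.05,0,0.25,0,0,0],[0.06,0,0.25,0,0,0],[0.07,0,0.25,0,0,0],[0,0,0,0,0,0],[-0.5,0,0,0,0,0],[-0.7,-0.2,0,0,0,0],[0,-0.9,0,0,0,0]]]}}

```text
clock: 4.55
eef_pos: [415.0, -36.1, 132.6]
tool_rot: [-1.591, 0.004, 0.26]
force: [-0.3, -0.0, -0.5]
width: 0.3
```

Request:
{"fn": "apply_moves", "kwargs": {"commands": [[[0,-0.9,0,0,0,0],[0,-0.9,-0.3,0,0,0],[0,-0.9,-0.6,0,0,0],[0,-0.5,-0.9,0,0,0],[0,0,-0.9,0,0,0],[0,0,-0.9,0,0,0],[0,0,-0.9,0,0,0],[0,0,-0.9,0,0,0]]]}}

```text
clock: 5.22
eef_pos: [477.4, -239.9, 277.7]
tool_rot: [-1.589, -0.011, 0.282]
force: [0.7, 0.3, 0.0]
width: -0.1
```

```bash
python3 - <<'E'
from h import *
print(readout.read_state()["eef_pos"])
T,S=cam("top"),cam("side")
ims=[]
for n,d,(a,b,c,e) in(("top",T,(215,90,345,220)),("side",S,(180,130,310,260))):
    np.savez(n+"1.npz",**{k:d[k] for k in("image","R","t","K")})
    ims.append(cv2.resize(d["image"][b:e,a:c,::-1],(400,400),interpolation=cv2.INTER_CUBIC))
cv2.imwrite("pics/c4.png",np.hstack(ims))
c=np.array([606,-45,146.])
print(page(T,proj(T,[c])[0]),page(S,proj(S,[c])[0]))
E
```

```text
[ 477.35512865 -239.85420112  277.72084203]
(array([[282., 106.],
       [311., 165.],
       [272., 184.],
       [245., 127.]]), 80, np.int32(2894)) (array([[256., 159.],
       [264., 184.],
       [207., 192.],
       [201., 165.]]), 180, np.int32(1586))
```

View pics/c4.png

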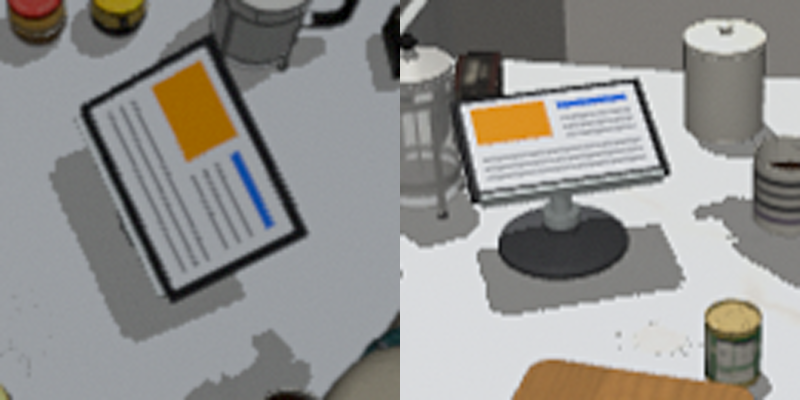

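```bash
cat >> h.py <<'E'
def page2(d,seed):
    r=page(d,seed)
    if r is None: return None
    q,thr,_=r; g=cv2.cvtColor(d["image"],cv2.COLOR_RGB2HSV)[:,:,2]
    big=cv2.resize(g,None,fx=4,fy=4,interpolation=cv2.INTER_CUBIC).astype(float)
    lines=[]; cen=q.mean(0)
    for i in range(4):          # gradient-peak of each side, sampled along normals
        a,b=q[i],q[(i+1)%4]; t=(b-a)/np.linalg.norm(b-a); n=np.array([-t[1],t[0]]); n*=np.sign(n@((a+b)/2-cen))
        pts=[]
        for f in np.linspace(.1,.9,25):
            o=a+f*(b-a); ss=np.arange(-2.5,3.3,.25); P=o+ss[:,None]*n
            v=cv2.remap(g.astype(np.float32),P[:,0].astype(np.float32)[None],P[:,1].astype(np.float32)[None],cv2.INTER_LINEAR)[0]
            v=cv2.GaussianBlur(v[None],(5,1),1)[0]; k=np.diff(v).argmin(); pts.append(o+(ss[k]+.125)*n)
        vx,vy,x0,y0=cv2.fitLine(np.array(pts,np.float32),cv2.DIST_HUBER,0,.01,.01).ravel(); lines.append((np.array([x0,y0]),np.array([vx,vy])))
    out=[]
    for i in range(4):
        (p,u),(o,w)=lines[i-1],lines[i]; s=np.linalg.solve(np.c_[u,-w],o-p); out.append(p+s[0]*u)
    return np.array(out)
def order(q,tl):  # cyclic order starting at corner nearest tl, clockwise in the image
    q=np.array(q); a=np.arctan2(*(q-q.mean(0)).T[::-1]); q=q[np.argsort(a)]; k=np.linalg.norm(q-np.array(tl),axis=1).argmin(); return np.roll(q,-k,0)
def measure(T,S,tlT,tlS,c=(606,-45,146.)):
    tq=order(page2(T,proj(T,[c])[0]),tlT); sq=order(page2(S,proj(S,[c])[0]),tlS)
    r=[tri(T,a,S,b) for a,b in zip(tq,sq)]; P=np.array([x[0] for x in r])
    f,t,cc,ax=plane(P); B=np.array([478.3,363.9])
    print("top px",tq.round(1).tolist(),"side px",sq.round(1).tolist())
    print("P",P.round(1).tolist(),"gap",[round(x[1],1) for x in r],"edges",[np.linalg.norm(P[i]-P[i-1]).round() for i in range(4)])
    e=[onz(T,*tq[i],P[i][2]) for i in range(4)]; z=[(P[0][2]+P[1][2])/2]*2+[(P[2][2]+P[3][2])/2]*2
    e=[onz(T,*tq[i],z[i])[:2] for i in range(4)]
    fa=[np.degrees(np.arctan2(*( [ (y:=e[i]-e[j])[0], -y[1] ]))) for i,j in((0,1),(3,2))]
    print("facing",round(f,1),"top-only",np.round(fa,1),"tilt",round(t,3),"centre",cc.round(1),"axis",ax.round(1),"want",np.degrees(np.arctan2(*(B-ax)[::-1])).round(1))
E
python3 - <<'E'
from h import *
L=[dict(np.load(n+"0.npz")) for n in("top","side")]; measure(*L,(253,116),(204,178))
L=[dict(np.load(n+"1.npz")) for n in("top","side")]; measure(*L,(282,106),(201,165))
E
```

```text
top px [[251.6999969482422, 114.5], [317.0, 134.39999389648438], [303.20001220703125, 176.39999389648438], [239.5, 156.5]] side px [[200.89999389648438, 176.6999969482422], [231.3000030517578, 152.39999389648438], [261.8999938964844, 170.10000610351562], [233.3000030517578, 196.10000610351562]]
P [[690.1, 32.1, 164.8], [631.7, -159.5, 164.9], [514.4, -122.6, 121.8], [573.9, 68.4, 123.0]] gap [np.float64(0.2), np.float64(2.9), np.float64(2.5), np.float64(1.7)] edges [np.float64(129.0), np.float64(200.0), np.float64(130.0), np.float64(200.0)]
facing 162.9 top-only [162.6 162.5] tilt 0.334 centre [602.5 -45.4 143.6] axis [609.4 -47.5] want 107.7
top px [[280.79998779296875, 104.30000305175781], [310.8999938964844, 164.1999969482422], [271.1000061035156, 183.89999389648438], [243.3000030517578, 125.5]] side px [[198.8000030517578, 163.5], [255.10000610351562, 156.60000610351562], [264.20001220703125, 183.3000030517578], [205.39999389648438, 193.3000030517578]]
P [[722.2, -53.8, 167.0], [541.6, -139.9, 164.4], [490.0, -26.5, 124.3], [671.4, 57.7, 118.7]] gap [np.float64(1.2), np.float64(2.1), np.float64(1.3), np.float64(0.7)] edges [np.float64(132.0), np.float64(200.0), np.float64(131.0), np.float64(200.0)]
facing 115.2 top-only [115.2 115. ] tilt 0.343 centre [606.3 -40.6 143.6] axis [609.4 -47.3] want 107.7
```

```bash
python3 - <<'E'
from h import *
p=readout.read_state()["eef_pos"]; q=np.array([450,-50,270.])
rows([p+(q-p)*i/6 for i in range(1,7)]); rows([(450,-50,130)],p=q); rows([(450,-50,95),(464,-45,95),(471.4,-40,95),(472.5,-31,95),(473.6,-22,95)],p=np.array([450,-50,130]))
E
```

```text
[0.11, 0.03, 0.82, 0.0, 0.0, 0.0],[0.11, 0.03, 0.82, 0.0, 0.0, 0.0],[0.11, 0.03, 0.82, 0.0, 0.0, 0.0],[0.11, 0.03, 0.82, 0.0, 0.0, 0.0],[0.11, 0.03, 0.82, 0.0, 0.0, 0.0],[0.11, 0.03, 0.82, 0.0, 0.0, 0.0],
[0.0, 3.5, 0.0, 0.0, 0.0, 0.0],
[0.0, 0.88, 0.0, 0.0, 0.0, 0.0],[0.37, 0.0, 0.03, 0.0, 0.0, 0.0],[0.21, -0.0, 0.07, 0.0, 0.0, 0.0],[0.09, -0.0, 0.21, 0.0, 0.0, 0.0],[0.09, -0.0, 0.21, 0.0, 0.0, 0.0],
```

Request:
{"fn": "apply_moves", "kwargs": {"commands": [[[0.11,0,0.82,0,0,0],[0.11,0,0.82,0,0,0],[0.11,0,0.82,0,0,0],[0.11,0,0.82,0,0,0],[0.11,0,0.82,0,0,0],[0.11,0,0.8,0,0,0],[0,0.9,0,0,0,0],[0,0.9,0,0,0,0]]]}}

```text
clock: 5.98
eef_pos: [457.8, -41.5, 204.1]
tool_rot: [-1.599, -0.029, 0.274]
force: [0.7, -0.2, -0.6]
width: 0.2
```

Request:
{"fn": "apply_moves", "kwargs": {"commands": [[[0,0.9,0,0,0,0],[0,0.9,0,0,0,0],[0,0.5,0,0,0,0],[0,0,0,0,0,0]]]}}

```text
clock: 6.32
eef_pos: [459.3, -35.6, 105.1]
tool_rot: [-1.594, -0.027, 0.285]
force: [-1.1, 0.7, -0.5]
width: -0.4
```

```bash
python3 - <<'E'
from h import *
p=readout.read_state()["eef_pos"]; print(p)
rows([(464,-45,95),(471.4,-40,95),(472.0,-34,95),(472.5,-28,95),(473.6,-22,95)])
E
```

```text
[459.28822212 -35.64995281 105.13700192]
[0.05, 0.25, -0.26, 0.0, 0.0, 0.0],[0.21, -0.0, 0.07, 0.0, 0.0, 0.0],[0.06, -0.0, 0.14, 0.0, 0.0, 0.0],[0.05, -0.0, 0.14, 0.0, 0.0, 0.0],[0.07, -0.0, 0.14, 0.0, 0.0, 0.0],
```

Request:
{"fn": "apply_moves", "kwargs": {"commands": [[[0.03,0.25,-0.26,0,0,0],[0.15,0,0.02,0,0,0],[0.1,0,0.07,0,0,0],[0.05,0,0.12,0,0,0],[0.05,0,0.12,0,0,0],[0.05,0,0.1,0,0,0],[0,0,0,0,0,0]]]}}

```text
clock: 6.9
eef_pos: [473.0, -20.4, 99.1]
tool_rot: [-1.591, -0.025, 0.286]
force: [-2.6, -2.1, -1.6]
width: 0.1
```

```bash
python3 - <<'E'
from h import *
s=readout.read_state();p=s["eef_pos"]; print(p,s["force"]); rows([(473.4,-22.6,95)])
S=cam("side"); print(page2(S,proj(S,[(606,-45,146)])[0]))
E
```

```text
[472.99798813 -20.37984651  99.06869168] [-2.62089067 -2.11562804 -1.57005601]
[-0.01, 0.1, -0.06, 0.0, 0.0, 0.0],
[[201.29433 164.42911]
 [256.83545 153.20676]
 [261.90527 185.17108]
 [201.68756 192.22842]]
```

Request:
{"fn": "apply_moves", "kwargs": {"commands": [[[-0.4,0,0,0,0,0],[-0.7,-0.2,0,0,0,0],[0,-0.9,-0.1,0,0,0],[0,-0.9,-0.2,0,0,0],[0,-0.9,-0.5,0,0,0],[0,-0.8,-0.8,0,0,0],[0,-0.3,-0.9,0,0,0],[0,0,-0.9,0,0,0]]]}}

```text
clock: 7.62
eef_pos: [467.0, -152.2, 268.3]
tool_rot: [-1.588, -0.036, 0.308]
force: [-0.0, 0.0, -0.3]
width: 0.1
```

Request:
{"fn": "apply_moves", "kwargs": {"commands": [[[0,0,-0.9,0,0,0],[0,0,-0.6,0,0,0],[0,0,0,0,0,0]]]}}

```text
clock: 7.87
eef_pos: [491.2, -219.2, 275.6]
tool_rot: [-1.6, -0.049, 0.305]
force: [-0.1, -1.1, 0.6]
width: -0.2
```

```bash
python3 - <<'E'
from h import *
print(readout.read_state()["eef_pos"])
measure(cam("top"),cam("side"),(290,105),(201,164))
E
```

```text
[ 491.24687098 -219.16183642  275.61306222]
top px [[286.29998779296875, 104.69999694824219], [307.0, 168.3000030517578], [265.8999938964844, 182.8000030517578], [246.6999969482422, 121.19999694824219]] side px [[201.1999969482422, 161.39999389648438], [257.79998779296875, 158.10000610351562], [262.1000061035156, 185.60000610351562], [201.6999969482422, 192.1999969482422]]
P [[719.5, -70.2, 167.4], [529.4, -128.3, 165.0], [494.0, -10.8, 123.8], [686.8, 47.3, 115.0]] gap [np.float64(1.3), np.float64(2.3), np.float64(2.2), np.float64(0.0)] edges [np.float64(133.0), np.float64(199.0), np.float64(129.0), np.float64(202.0)]
facing 106.9 top-only [106.7 106.9] tilt 0.366 centre [607.4 -40.5 142.8] axis [609.7 -48.1] want 107.7
```

Facing is now 106.9° against 107.7° wanted. Next I press just inside the ledge, at about (592, 10).

```bash
python3 - <<'E'
from h import *
p=readout.read_state()["eef_pos"]; q=np.array([592,10,240.])
rows([p+(q-p)*i/7 for i in range(1,8)])
E
```

```text
[0.59, 0.12, 0.65, 0.0, 0.0, 0.0],[0.59, 0.12, 0.65, 0.0, 0.0, 0.0],[0.59, 0.12, 0.65, 0.0, 0.0, 0.0],[0.59, 0.12, 0.65, 0.0, 0.0, 0.0],[0.59, 0.12, 0.65, 0.0, 0.0, 0.0],[0.59, 0.12, 0.65, 0.0, 0.0, 0.0],[0.59, 0.12, 0.65, 0.0, 0.0, 0.0],
```

Request:
{"fn": "apply_moves", "kwargs": {"commands": [[[0.59,0,0.65,0.05,0,0.09],[0.59,0.1,0.65,0.05,0,0.09],[0.59,0.1,0.65,0.05,0,0.09],[0.59,0.1,0.65,0.05,0,0.09],[0.59,0.1,0.65,0.05,0,0.09],[0.59,0.1,0.65,0.05,0,0.09],[0.5,0.1,0.5,0,0,0],[0,0,0,0,0,0]]]}}

```text
clock: 8.63
eef_pos: [590.3, 26.2, 252.0]
tool_rot: [-1.558, -0.001, 0.315]
force: [-0.4, 0.4, -1.3]
width: -0.2
```

```bash
python3 - <<'E'
from h import *
print(readout.read_state()["eef_pos"]); rows([(592,10,180),(592,10,145)])
E
```

```text
[590.31594986  26.18031366 252.01344577]
[-0.09, 1.8, -0.4, 0.0, 0.0, 0.0],[0.0, 0.88, 0.0, 0.0, 0.0, 0.0],
```

Request:
{"fn": "apply_moves", "kwargs": {"commands": [[[-0.09,0.7,-0.35,0,0,0],[0,0.7,0,0,0,0],[0,0.7,0,0,0,0],[0,0.4,0,0,0,0],[0,0,0,0,0,0]]]}}

```text
clock: 9.05
eef_pos: [589.1, 30.2, 149.1]
tool_rot: [-1.55, -0.005, 0.338]
force: [-1.3, 0.4, 0.2]
width: -0.2
```

```bash
python3 - <<'E'
from h import *
s=readout.read_state(); print(s["eef_pos"],s["tool_rot"]); rows([(592,10,135),(592,10,100)])
S=cam("side"); save(S,"s5.png",(180,110,310,240))
E
```

```text
[589.11840439  30.1521505  149.09823999] [-1.54998024 -0.0047482   0.3381687 ]
[-0.1, 0.35, -0.5, 0.0, 0.0, 0.0],[0.0, 0.88, 0.0, 0.0, 0.0, 0.0],
```

View pics/s5.png

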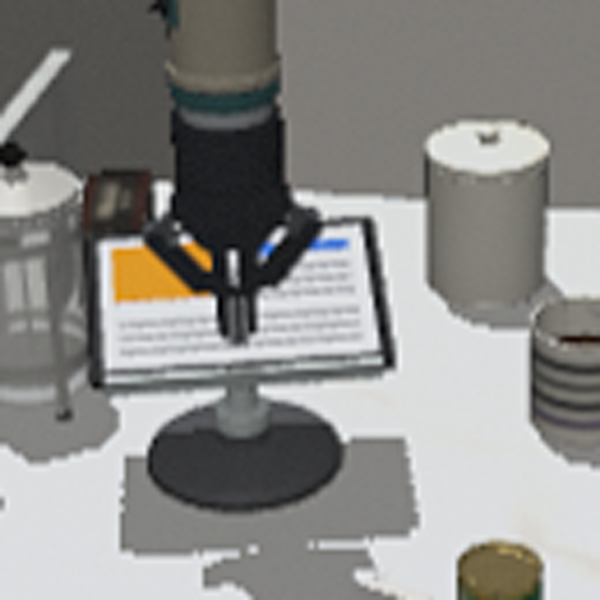

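Request:
{"fn": "apply_moves", "kwargs": {"commands": [[[-0.05,0,-0.25,-0.1,0.2,0],[-0.05,0,-0.25,-0.1,0.2,0],[0,0,-0.05,0,0,0],[0,0,0,0,0,0]]]}}

```text
clock: 9.43
eef_pos: [594.7, 7.6, 154.4]
tool_rot: [-1.57, -0.011, 0.302]
force: [0.8, 0.9, -0.2]
width: 0.1
```

Request:
{"fn": "apply_moves", "kwargs": {"commands": [[[0,0.25,0.02,0,0,0],[0,0.2,0.02,0,0,0],[0,0.15,0,0,0,0],[0,0.15,0,0,0,0],[0,0.15,0,0,0,0],[0,0.15,0,0,0,0],[0,0,0,0,0,0]]]}}

```text
clock: 10.02
eef_pos: [597.4, 8.3, 112.1]
tool_rot: [-1.572, -0.018, 0.301]
force: [-1.6, 0.9, 6.1]
width: 0.0
```

Request:
{"fn": "apply_moves", "kwargs": {"commands": [[[0,0.1,0,0,0,0],[0,0.1,0,0,0,0],[0,0.1,0,0,0,0],[0,0,0,0,0,0],[0,0,0,0,0,0]]]}}

```text
clock: 10.43
eef_pos: [598.1, 10.0, 100.3]
tool_rot: [-1.569, -0.019, 0.302]
force: [-1.1, 1.5, 5.8]
width: 0.1
```

Request:
{"fn": "apply_moves", "kwargs": {"commands": [[[0,-0.3,0,0,0,0],[0,-0.7,0,0,0,0],[0,-0.9,0,0,0,0],[0,-0.9,0,0,0,0],[0,-0.9,0,0,0,0],[0,-0.3,-0.5,0,0,0],[-0.5,0,-0.6,0,0,0],[-0.6,0,-0.7,0,0,0]]]}}

```text
clock: 11.1
eef_pos: [576.5, -65.4, 268.6]
tool_rot: [-1.566, -0.019, 0.317]
force: [-0.1, -0.1, -0.3]
width: 0.5
```

Request:
{"fn": "apply_moves", "kwargs": {"commands": [[[-0.6,0,-0.8,0,0,0],[-0.5,0,-0.8,0,0,0],[-0.5,0,-0.8,0,0,0],[-0.5,0,-0.8,0,0,0],[0,0,0,0,0,0]]]}}

```text
clock: 11.52
eef_pos: [530.8, -227.4, 271.9]
tool_rot: [-1.575, -0.02, 0.311]
force: [0.1, -1.0, 0.2]
width: -0.1
```

```bash
python3 - <<'E'
from h import *
print(readout.read_state()["eef_pos"])
T,S=cam("top"),cam("side")
ims=[]
for d,(a,b,c,e) in((T,(215,80,345,210)),(S,(180,110,310,240))):
    ims.append(cv2.resize(d["image"][b:e,a:c,::-1],(400,400),interpolation=cv2.INTER_CUBIC))
cv2.imwrite("pics/c6.png",np.hstack(ims))
measure(T,S,(285,105),(201,155),c=(606,-40,143))
E
```

```text
[ 530.81435346 -227.36834915  271.91937014]
top px [[282.29998779296875, 104.30000305175781], [303.0, 168.6999969482422], [266.6000061035156, 183.60000610351562], [247.5, 122.9000015258789]] side px [[200.39999389648438, 160.10000610351562], [258.20001220703125, 156.0], [262.20001220703125, 190.60000610351562], [202.8000030517578, 194.6999969482422]]
P [[716.8, -57.3, 178.9], [525.1, -114.6, 180.2], [495.0, -13.9, 103.0], [684.9, 44.8, 104.2]] gap [np.float64(0.4), np.float64(2.9), np.float64(1.2), np.float64(0.1)] edges [np.float64(130.0), np.float64(200.0), np.float64(130.0), np.float64(199.0)]
facing 106.9 top-only [106.6 107.1] tilt 0.622 centre [605.5 -35.2 141.6] axis [609.2 -47.5] want 107.6
```

View pics/c6.png

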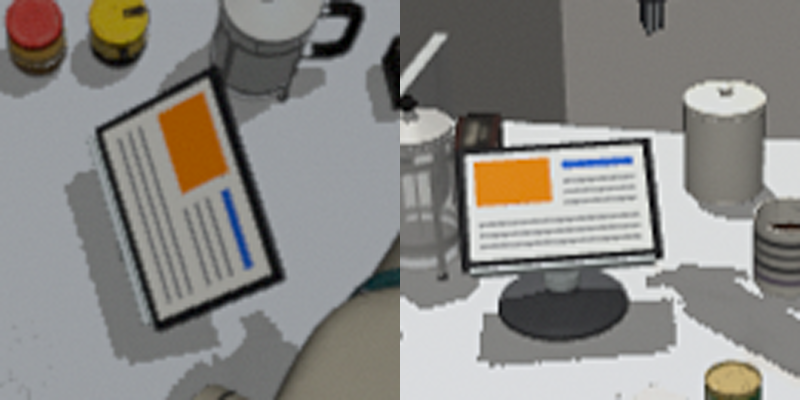

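```bash
python3 - <<'E'
from h import *
p=readout.read_state()["eef_pos"]; q=np.array([594,2,240.])
rows([p+(q-p)*i/7 for i in range(1,8)])
E
```

```text
[0.45, 0.11, 0.68, 0.0, 0.0, 0.0],[0.45, 0.11, 0.68, 0.0, 0.0, 0.0],[0.45, 0.11, 0.68, 0.0, 0.0, 0.0],[0.45, 0.11, 0.68, 0.0, 0.0, 0.0],[0.45, 0.11, 0.68, 0.0, 0.0, 0.0],[0.45, 0.11, 0.68, 0.0, 0.0, 0.0],[0.45, 0.11, 0.68, 0.0, 0.0, 0.0],
```

Request:
{"fn": "apply_moves", "kwargs": {"commands": [[[0.45,0,0.68,0,0,0],[0.45,0,0.68,0,0,0],[0.45,0,0.68,0,0,0],[0.45,0,0.68,0,0,0],[0.45,0,0.68,0,0,0],[0.45,0,0.68,0,0,0],[0.3,0,0.5,0,0,0],[0,0,0,0,0,0]]]}}

```text
clock: 12.28
eef_pos: [592.2, 14.6, 275.2]
tool_rot: [-1.562, -0.024, 0.329]
force: [0.5, 1.2, -0.4]
width: 0.4
```

```bash
python3 - <<'E'
from h import *
s=readout.read_state(); print(s["eef_pos"],s["tool_rot"]); rows([(593,8,200),(593,8,155)])
E
```

```text
[592.23784295  14.56170457 275.18714425] [-1.56207001 -0.02424277  0.32866016]
[-0.03, 1.88, -0.16, 0.0, 0.0, 0.0],[0.0, 1.12, 0.0, 0.0, 0.0, 0.0],
```

Request:
{"fn": "apply_moves", "kwargs": {"commands": [[[-0.03,0.7,-0.15,-0.1,0.1,0],[0,0.8,-0.03,0,0.1,0],[0,0.8,-0.03,0,0,0],[0,0.4,0,0,0,0],[0,0,0,0,0,0]]]}}

```text
clock: 12.7
eef_pos: [598.2, 21.9, 165.8]
tool_rot: [-1.567, -0.031, 0.332]
force: [-0.2, -0.2, 0.1]
width: -0.1
```

Request:
{"fn": "apply_moves", "kwargs": {"commands": [[[0,0,-0.28,0,0.3,0.1],[0,0.2,0,0,0.1,0.1],[0,0,0,0,0,0]]]}}

```text
clock: 12.95
eef_pos: [602.4, 12.9, 158.7]
tool_rot: [-1.565, -0.012, 0.297]
force: [0.7, 0.0, -0.8]
width: 0.1
```

Request:
{"fn": "apply_moves", "kwargs": {"commands": [[[-0.2,0.3,-0.03,0,0,0],[0,0.3,0,0,0,0],[0,0.2,0,0,0,0],[0,0.15,0,0,0,0],[0,0.15,0,0,0,0],[0,0.15,0,0,0,0],[0,0.15,0,0,0,0],[0,0,0,0,0,0]]]}}

```text
clock: 13.62
eef_pos: [602.4, 9.7, 104.7]
tool_rot: [-1.568, -0.024, 0.296]
force: [-1.1, 1.3, 3.9]
width: 0.5
```

Request:
{"fn": "apply_moves", "kwargs": {"commands": [[[0,0.12,0,0,0,0],[0,0.12,0,0,0,0],[0,0.12,0,0,0,0],[0,0.08,0,0,0,0],[0,0,0,0,0,0],[0,0,0,0,0,0]]]}}

```text
clock: 14.12
eef_pos: [604.2, 12.5, 88.7]
tool_rot: [-1.565, -0.028, 0.298]
force: [-1.6, 0.8, 4.5]
width: -0.1
```

Request:
{"fn": "apply_moves", "kwargs": {"commands": [[[0,0.12,-0.01,0,0,0],[0,0,0,0,0,0]]]}}

```text
clock: 14.28
eef_pos: [604.9, 12.8, 84.5]
tool_rot: [-1.564, -0.029, 0.298]
force: [-0.8, 2.5, 3.5]
width: 0.2
```

Request:
{"fn": "apply_moves", "kwargs": {"commands": [[[0,-0.3,0,0,0,0],[0,-0.7,0.1,0,0,0],[0,-0.9,0.1,0,0,0],[0,-0.9,0,0,0,0],[0,-0.9,0,0,0,0],[0,-0.8,0,0,0,0],[-0.5,0,-0.6,0,0,0],[-0.6,0,-0.7,0,0,0]]]}}

```text
clock: 14.95
eef_pos: [573.0, -40.8, 274.7]
tool_rot: [-1.567, -0.031, 0.308]
force: [-0.5, -1.4, -1.3]
width: 0.3
```

Request:
{"fn": "apply_moves", "kwargs": {"commands": [[[-0.6,0,-0.8,0,0,0],[-0.5,0,-0.8,0,0,0],[-0.5,0,-0.8,0,0,0],[-0.5,0,-0.8,0,0,0],[-0.3,0,-0.6,0,0,0],[0,0,0,0,0,0]]]}}

```text
clock: 15.45
eef_pos: [521.2, -232.9, 280.3]
tool_rot: [-1.581, -0.037, 0.299]
force: [0.8, 0.2, 0.5]
width: 0.0
```

```bash
python3 - <<'E'
from h import *
print(readout.read_state()["eef_pos"])
for i in range(2): measure(cam("top"),cam("side"),(280,105),(201,155),c=(606,-35,141))
E
```

```text
[ 521.20063916 -232.89248713  280.25154993]
top px [[278.79998779296875, 105.19999694824219], [299.6000061035156, 169.10000610351562], [267.79998779296875, 184.0], [249.5, 123.30000305175781]] side px [[200.3000030517578, 159.6999969482422], [258.79998779296875, 155.89999389648438], [261.79998779296875, 192.8000030517578], [202.89999389648438, 197.3000030517578]]
P [[712.5, -46.5, 185.9], [521.7, -104.1, 186.0], [496.5, -18.1, 91.5], [687.7, 38.7, 90.7]] gap [np.float64(2.3), np.float64(1.3), np.float64(2.5), np.float64(1.3)] edges [np.float64(130.0), np.float64(199.0), np.float64(130.0), np.float64(200.0)]
facing 106.7 top-only [106.8 106.4] tilt 0.816 centre [604.6 -32.5 138.5] axis [609.2 -47.8] want 107.6
top px [[278.79998779296875, 105.19999694824219], [299.5, 169.10000610351562], [267.8999938964844, 183.89999389648438], [249.3000030517578, 123.4000015258789]] side px [[200.3000030517578, 159.6999969482422], [258.79998779296875, 155.89999389648438], [261.79998779296875, 192.8000030517578], [202.89999389648438, 197.3000030517578]]
P [[712.4, -46.4, 185.9], [521.7, -104.1, 186.0], [496.6, -18.3, 91.4], [687.4, 39.3, 91.0]] gap [np.float64(2.3), np.float64(1.3), np.float64(2.2), np.float64(1.0)] edges [np.float64(130.0), np.float64(199.0), np.float64(130.0), np.float64(199.0)]
facing 106.8 top-only [106.8 106.7] tilt 0.815 centre [604.5 -32.4 138.6] axis [609.2 -47.7] want 107.6
```

```bash
python3 - <<'E'
from h import *
T=cam("top"); S=cam("side"); ims=[]
for n,d in(("top",T),("side",S)):
    o=np.load(n+"0.npz")["image"]; df=cv2.absdiff(o,d["image"]).max(2)
    for nm,P in(("tin",(382,160,50)),("mug",(354,-140,60)),("can",(457,-353,110)),("lime",(458,371,40))):
        u,v=np.int32(proj(d,[P])[0]); print(n,nm,(df[max(0,v-12):v+12,max(0,u-12):u+12]>40).mean().round(2))
    ims.append(cv2.resize(d["image"][:,:,::-1],(400,300),interpolation=cv2.INTER_AREA))
cv2.imwrite("pics/final.png",np.hstack(ims)); s=readout.read_state(); print(s["clock"],s["force"])
E
```

```text
top tin 0.0
top mug 0.87
top can 0.87
top lime 0.0
side tin 0.34
side mug 0.23
side can 0.39
side lime 0.0
15.75 [ 0.88316455  1.2380243  -0.30147147]
```

View pics/final.png

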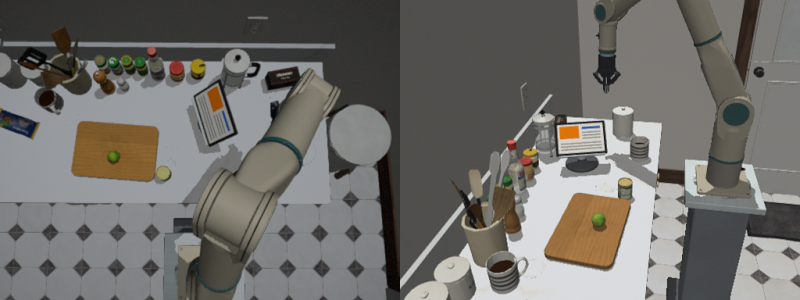

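The tin, mug, canister and lime all look undisturbed. The high difference scores fall where the arm covers the view now or covered it in the first picture, and they stand at the same pixels across my side-view crops. Handing in.

```bash
python3 -c "
from h import *
print(finish_job())"
```

```text
the job is handed in; nothing more can be done
None
```

I turned the tablet to face the chopping board and raised the screen to about 46.7°, then handed the job in at about 16 s with the arm clear. I turned it about 56° clockwise with the closed fingers on its right edge. I raised it with two presses just inside the ledge, and no force I read went above about 6 N.

- **Facing:** the last check measured 106.8° against 107.6° wanted, so it is under 1° off.
- **Tilt:** with nothing touching the tablet, it measured 0.816 rad, about 1.7° above 45°. Two successive readings agreed, though the camera calibration could be off by about 0.02 rad. I left it there rather than risk a corrective press, because the springback varies.
- **Bystanders:** the tin, mug, canister and lime appeared unmoved in the pictures. An automatic before/after comparison did not fully confirm this. It matched for the lime in both views, and for the tin only from above. The arm hid the rest in one picture or the other, so for those I relied on the close-up side pictures, where they stayed at the same pixels.

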